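# Fit the loose clamp handle and close the bench clamp on a test block

### The job

Pick up the loose two-armed handle with the red ball ends and fit its square hole over the square spindle of the blue bench clamp, all the way down onto the shoulder, and let go. Then, with the handle left on the spindle, push its arm round clockwise (seen from above) until the sliding jaw holds the square metal block firmly against the fixed stop; leave the handle on, and do not disturb the other things on the bench.

Things in the scene. Friction and masses are not known exactly. Their poses are not given: they have to be found in the camera images.
- handle: loose handle, 0.35 kg, lying flat: dark steel hub 44 x 44 x 34 mm high with a square through bore 26.5 mm wide, parallel to the hub's sides; two balanced steel arms, 17 mm thick, along +x and -x at height 17 mm, ending in 30 mm red balls centred 78 mm from the axis. Origin: centre of the hub's underside, z up. Fits the spindle in any of the four quarter turns.
- clamp: fixed blue bench clamp, base plate 96 x 205 x 12 mm. Origin: on the bench under the spindle's axis, z up. Blue housing 86 x 86 mm round the axis, top at 46 mm (screw heads 49). Towards +y follow the sliding jaw, the block and the blue fixed stop (inner face at y = 132 mm, top at 42 mm). Stands left or right of the centre line, turned up to 0.35 rad.
- spindle_foot (a point): centre of the shoulder (38 mm diameter, 52 mm above the bench) on which the fitted handle's underside rests; turns with the spindle, x and y square to its flat sides, z up. The steel square spindle above it is vertical, 24 mm wide and 37 mm high; its top 7 mm taper to 17 mm wide.
- spindle (a joint): turn of the spindle in rad, growing clockwise seen from above; starts at 0 to 0.4. The jaw advances 10 mm per rad. It turns stiffly (0.2 N m, about 3 N at an arm) and stays where left. The jaw meets the block at about 2.0, where the resistance rises sharply; 9 to 15 N at 60 mm from the axis clamps firmly.
- jaw: steel sliding jaw of the clamp, 80 mm wide, 15 mm thick, top at 34.5 mm; moves along the clamp's +y. Origin: on the bench under the spindle's axis when the spindle reads 0; its pushing face is 62 mm along +y from that origin.
- block: loose pale grey metal test block, 50 x 50 x 10 mm, 0.16 kg, lying on the clamp's base plate (12 mm above the bench) between jaw and fixed stop with some play. Origin: centre of its underside.
- loupe: bystander: black loupe, 43 mm diameter, 46 mm high; origin at its underside's centre
- stapler: bystander: blue stapler, 30 x 130 x 40 mm; origin at its underside's centre
- turned_part: bystander: turned metal part, 42 mm diameter, 44 mm high; origin at its underside's centre

How it is judged (in metres and radians):
On the way:
1. the handle sits fully down on the square spindle, let go, with the clamp still open (z of handle in the frame of spindle_foot between -0.004 and 0.006 m and horizontal distance between handle and spindle_foot below 0.005 m and angle between handle's own z axis and vertical below 0.1 rad and value of joint spindle below 0.8 rad and contact force between the fingers and handle below 0.3 N), for 0.2 s.
At the end, for the whole second after the job is handed in: the handle is still down on the shoulder (within 6 mm, axis within 5 mm, upright within 0.1 rad), the spindle is beyond 1.85 rad and the jaw presses the block with over 3 N against the fixed stop (block over 105 mm along the clamp; 107 is touching), all at rest (z of handle in the frame of spindle_foot between -0.004 and 0.006 m and horizontal distance between handle and spindle_foot below 0.005 m and angle between handle's own z axis and vertical below 0.1 rad and contact force between each of jaw, clamp and block above 3 N and linear speed of handle below 0.02 m/s and linear speed of block below 0.01 m/s and y of block in the frame of clamp above 0.105 m and value of joint spindle above 1.85 rad).
It fails at once if a bystander (loupe, stapler or turned part) is moved more than 20 mm (distance of any of loupe, stapler, turned_part from where it was at the start of the episode above 0.02 m).
It also fails if it takes over 64 s, if anything falls off the work surface, if the arm or the gripper's body presses on something with over 40 N, if the wrist force passes 120 N, or if a joint passes its speed limit or range.

### The arm

A 7-joint arm with a two-finger parallel gripper is mounted at the origin on a cart in front of the work surface, level with it; the furniture and walls round the work are solid. World frame = base frame: x ahead of the robot, y to its left, z up, the work surface at z = 0. Lengths are in mm, angles in rad, forces in N, time in s.
With the tool pointing down it reaches from about 400 to 850 mm from the base axis. Payload 4.5 kg.
Tool frame: the origin (TCP) lies midway between the tips of the shut fingers; the grasp point (between the pads) lies 19 mm behind it; z points along the fingers, y is the line along which they close (so a half turn about z gives the same grasp; the last joint's range is limited). The gripper opens to 85 mm and grips with 20 to 120 N. Pads are 22 mm wide; open, the fingers measure 114 mm over their backs; the gripper's body (76 mm by 85 mm) begins 54 mm behind the grasp point. The pads swing forward as they close: fully open they stand 13 mm farther back than shut.
Start: joints at [1.161, 0.689, -0.195, 1.565, 0.157, 0.902, -0.215], TCP at [268.39, -564.465, 231.317] pointing down, gripper open.
Joint ranges: [-3.01, 3.01], [-0.46, 2.08], [-1.47, 1.51], [0.13, 2.56], [-1, 4.14], [0.04, 2.09], [-2.66, 2.66]. Speed limits (rad/s): [2.57, 2.57, 3.14, 3.14, 3.14, 3.14, 3.14].

### API

Orientations are given as a unit quaternion [w, x, y, z].
In Python, from bench import arm gives the robot as it stands.
- The arm moves only by the shell command python3 -m crank 'ROWS' [FORCE]. ROWS is text: rows parted by semicolons, each of 5 numbers parted by spaces: the finger opening in cm, from 0 to 8.54, then the shift along the tool's x, y, z in cm, then the turn about the tool's z in rad. A call has 1 to 10 rows; each row shifts and turns the commanded pose from where the row before left it, along the tool's axes as they then stand; what a row does not reach is not made up. A row lasts 1/8 s, in which the tool goes at most 62.5 mm and 10.7 degrees, less where a joint would pass 70% of its speed; a pose out of reach is approached as far as the arm can. A call is refused whole if a number of a shift passes 6.25 or a number of a turn 0.188, either way. A call with a gripper value outside its range is refused whole. The fingers move at their own pace and stop on an object; FORCE is the grip in N (left out, the last holds). Time passes only in rows, so rows that do not move let the fingers close. It gives the time, the measured TCP pose, the force, the opening and the grip force at its end, in the units of the state.
- arm.read_state(): the state, without advancing time (a new reading comes with each control period).
- arm.grab_frame(name): name is "side" or "top" or "wrist"; returns a dict with "frame" (480x640x3 uint8, red, green, blue), "z_map" (480x640 float32, mm along the optical axis (not along the pixel's ray), 0 where there is no reading), "K" (3x3 intrinsics, pixels), "T" (4x4, takes a point from camera to world coordinates). Camera axes: x right, y down, z forward; pixel columns grow to the right and rows downward; lengths in mm; the calibration is good to about 2 mm. A picture is of the moment at which its call begins.
- arm.job_done(): hands the job in; it is judged then, once.
The state is a dict: "t": time; "joints": joint angles; "qvel": joint speeds; "tau": joint torques, N m; "position": TCP position; "eef_rot": TCP orientation; "contact_force": force on the tool from outside, world axes, zero at the start; "torque": the same for the moment, N m; "grip_width": finger opening in mm; "grip_force": force on a finger pad.
Only numpy, scipy, OpenCV 4.12 (cv2) and the standard library are available. Lean on these libraries where they do the work, as an engineer would, in place of code of your own. Each camera call takes 0.05 s, during which the arm holds its last target. There are 200 camera calls.

## Working session

There is one attempt and no reset: what is moved stays moved. The work goes in short steps, Python scripts to look and compute and a shell command to move; the robot and the scene stay as the last step left them, time stands still between calls to the robot, and variables do not carry over. Pictures are saved under pics/ and viewed, at most 10 in all, crops included, and the job is handed in when it is done.

```bash
ls; mkdir -p pics; python3 - <<'E'
from bench import arm
import cv2,numpy as np,pickle
s=arm.read_state();print(s)
d={n:arm.grab_frame(n) for n in("top","side")}
pickle.dump(d,open('f0.pkl','wb'))
for n in d:
    cv2.imwrite(f'pics/{n}0.png',d[n]["frame"][:,:,::-1]);print(n,d[n]["K"].round(1).tolist(),d[n]["T"].round(3).tolist())
E
```

```text
pics
{'t': 0.0, 'joints': array([ 1.16083809,  0.69001386, -0.19449586,  1.56636086,  0.15729238,
        0.90248394, -0.21507967]), 'qvel': array([-4.02786611e-04, -3.68047495e-04, -1.82016356e-04,  9.63029263e-05,
        4.85708900e-04,  1.95816165e-03, -2.87912341e-04]), 'tau': array([ 1.01170728e-03, -5.39624977e+01, -1.26631916e+00, -1.58544338e+01,
        9.10677976e-03,  9.58569028e-03,  8.76537296e-07]), 'position': array([ 268.00081369, -563.89760896,  230.46045493]), 'eef_rot': array([-8.97509381e-04,  9.75475524e-01,  2.20105932e-01, -2.72895409e-04]), 'contact_force': array([0.08872875, 0.57189038, 0.16754982]), 'torque': array([ 0.02568069, -0.02090727, -0.00774323]), 'grip_force': 0.0, 'grip_width': 85.38618140986183}
top [[537.1, 0.0, 321.3], [0.0, 537.1, 239.0], [0.0, 0.0, 1.0]] [[0.014, -0.998, 0.056, 497.491], [-1.0, -0.014, 0.004, 18.912], [-0.004, -0.056, -0.998, 1078.951], [0.0, 0.0, 0.0, 1.0]]
side [[562.3, 0.0, 315.4], [0.0, 562.3, 234.6], [0.0, 0.0, 1.0]] [[-0.97, -0.115, 0.214, 327.477], [-0.243, 0.48, -0.843, 927.137], [-0.006, -0.87, -0.494, 603.171], [0.0, 0.0, 0.0, 1.0]]
```

View pics/top0.png

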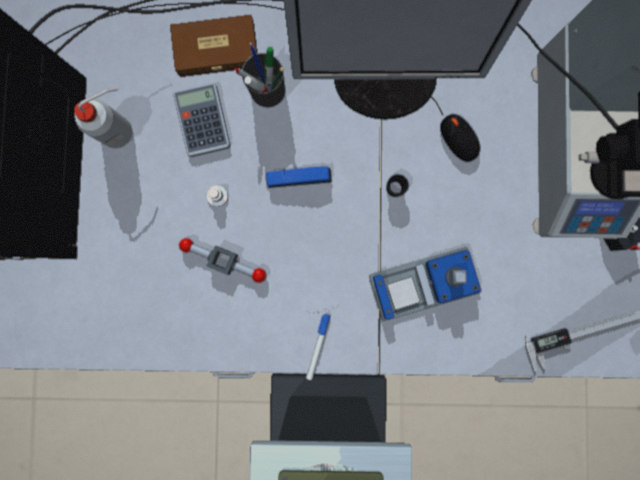

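View pics/side0.png

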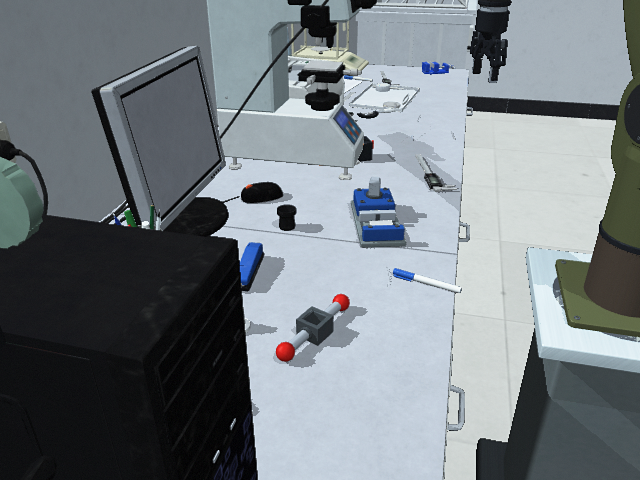

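The top view shows the handle hub at (222,260) with balls at (186,245) and (260,275). The clamp spindle is at (458,276), the block at (403,291) and the stop at (383,297). The loupe is at (397,186), the stapler at (298,177) and the turned part at (217,196). The side view agrees, with the hub at (315,325) and the spindle at (375,187).

```bash
cat > h.py <<'E'
import numpy as np,cv2
def ray(f,uv,z):
    "pixels (n,2) -> world points on plane z"
    uv=np.atleast_2d(uv).astype(float);K,T=f["K"],f["T"]
    d=np.c_[(uv-K[:2,2])/[K[0,0],K[1,1]],np.ones(len(uv))]@T[:3,:3].T
    o=T[:3,3];return o+d*((z-o[2])/d[:,2])[:,None]
def cloud(f):
    K,T=f["K"],f["T"];v,u=np.mgrid[:480,:640];z=f["z_map"].astype(float)
    p=np.stack([(u-K[0,2])/K[0,0]*z,(v-K[1,2])/K[1,1]*z,z],-1)
    return p@T[:3,:3].T+T[:3,3]
def blobs(m,amin=20):
    n,l,s,c=cv2.connectedComponentsWithStats(m.astype(np.uint8))
    return [(c[i],s[i,4],l==i) for i in range(1,n) if s[i,4]>=amin]
E
python3 - <<'E'
import pickle,numpy as np,cv2
from h import *
d=pickle.load(open('f0.pkl','rb'))
for n in d:
    f=d[n];im=f["frame"].astype(int);R,G,B=im[...,0],im[...,1],im[...,2];P=cloud(f)
    print(n)
    for c,a,m in blobs((R>150)&(G<70)&(B<70),30): print(' red',c.round(1),a,ray(f,c,17 if n=='top' else 17).round(1), np.median(P[m],0).round(1))
    X,Y,Z=P[...,0],P[...,1],P[...,2];ok=f["z_map"]>0
    reg=ok&(abs(X-440)<90)&(Y>-330)&(Y<-50)
    for lo,hi in((80,100),(40,52),(36,44),(28,38),(18,27)):
        for c,a,m in blobs(reg&(Z>lo)&(Z<hi),40):
            r=cv2.minAreaRect(np.float32(P[m][:,:2]));print(' z',lo,hi,c.round(1),a,np.median(P[m],0).round(1),np.round(r[0],1),np.round(r[1],1),round(r[2],1))
    bl=reg&(B>120)&(R<70)
    for c,a,m in blobs(bl,80):
        r=cv2.minAreaRect(np.float32(P[m][:,:2]));print(' blue',c.round(1),a,np.median(P[m],0).round(1),np.round(r[0],1),np.round(r[1],1),round(r[2],1))
    print(' bench z',np.median(Z[ok&(abs(X-450)<60)&(abs(Y)<40)]))
f=d['top'];im=f["frame"]
A=cv2.resize(im[225:325,360:490],None,fx=5,fy=5,interpolation=3);C=cv2.resize(im[225:295,170:280],None,fx=5,fy=5,interpolation=3)
o=np.zeros((500,650,3),np.uint8);o[:]=A;cv2.imwrite('pics/crop0.png',o[:,:,::-1])
E
```

```text
top
 red [ 87.6 109.7] 105 [[810.8 497.3  17. ]] [771.4 437.3 150.3]
 red [ 78.6 112.8] 64 [[804.3 515.   17. ]] [765.9 453.2 149.9]
 red [184.6 243.1] 78 [[545.2 294.4  17. ]] [544.7 290.7  29.1]
 red [257.8 273.5] 85 [[487.2 148.1  17. ]] [486.4 146.4  29. ]
 z 80 100 [459.3 277.1] 170 [ 486.6 -231.3   87.6] [ 486.6 -232.9] [22.2 24.4] 0.9
 z 40 52 [453.2 277.6] 1640 [ 484.7 -227.3   45.9] [ 486.4 -232.5] [85.6 85.6] 16.6
 z 40 52 [383.7 297.2] 334 [445.8 -98.   42.4] [445.2 -98.2] [84.5 17.7] 17.2
 z 36 44 [433.7 280.8] 119 [ 481.6 -194.    42.4] [ 475.8 -197.7] [84.6 14.7] 14.6
 z 36 44 [383.5 297.2] 345 [445.6 -98.3  41.4] [445.2 -98.1] [85.6 18.2] 17.1
 z 28 38 [425.2 284.7] 365 [ 471.3 -178.7   34.2] [ 470.9 -181.7] [79.6 23.4] 16.8
 z 18 27 [403.1 293.5] 648 [ 452.7 -137.9   22.1] [ 452.1 -138.2] [50.2 50.3] 18.8
 blue [452.8 274.3] 1161 [ 494.2 -222.6   45.8] [ 488.4 -232.5] [82.  81.7] 17.1
 blue [383.7 296.2] 353 [447.6 -98.2  41.8] [446.8 -98.4] [84.2 17.1] 17.0
 bench z -0.32462604560350883
side
 red [340.4 298.9] 99 [[483.6 138.4  17. ]] [479.9 152.7  28. ]
 red [283.  
[... 255 characters left out ...]
  42. ] [443.  -94.7] [83. 23.] 13.1
 z 36 44 [373.7 205. ] 150 [ 477.7 -193.5   40.6] [ 482.5 -197. ] [44.2 95.3] 81.1
 z 36 44 [382.9 227.9] 239 [443.9 -93.3  41.1] [441.8 -94.9] [85.6 23. ] 13.1
 z 28 38 [375.6 210.6] 324 [ 470.5 -180.6   33.8] [ 477.  -206.2] [84.1 85.6] 17.1
 z 28 38 [383.3 232. ] 174 [439.8 -89.4  33.2] [441.5 -90.2] [86.8 18.2] 11.2
 z 18 27 [377.8 219.2] 248 [ 460.1 -163.7   22.3] [ 474.5 -163.9] [55.7 95.7] 82.0
 z 18 27 [382.  236.4] 157 [443.  -88.2  22.6] [442.2 -89.6] [85.4 16.2] 9.1
 blue [369.1 199.5] 351 [ 497.  -206.2   45.3] [ 484.2 -226.4] [82. 83.] 16.6
 blue [380.7 228.1] 165 [446.6 -91.8  41.4] [443.2 -94. ] [84.1 18.2] 16.0
 bench z -0.2672091213822796
```

View pics/crop0.png

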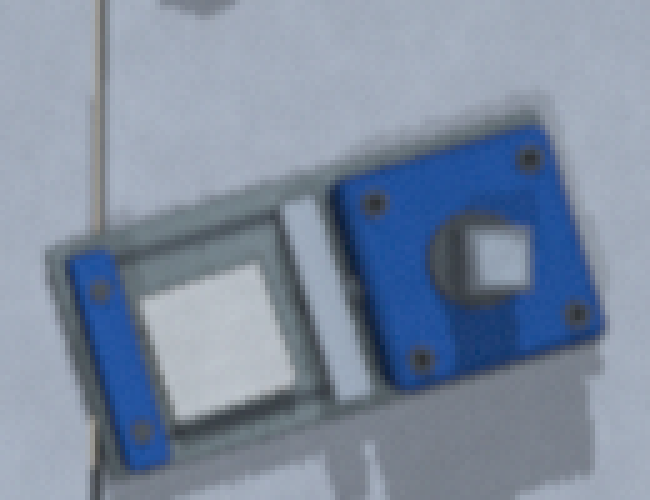

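The crop shows the blue housing, with the square spindle top at about crop (500,257) and turned only a few degrees from the world axes. The jaw is at (325,300) and open, and the block at (220,340) is clear of the stop. I'll go over the clamp for a wrist look first, since it is on the way to the handle.

```bash
cat >> h.py <<'E'
def rel(p,yaw=None):
    "tool-axes shift (cm) and turn about tool z to reach world p (mm), tool-x yaw"
    from bench import arm
    from scipy.spatial.transform import Rotation as Ro
    s=arm.read_state();R=Ro.from_quat(s["eef_rot"],scalar_first=True).as_matrix()
    y=np.arctan2(R[1,0],R[0,0]);print("t",round(s["t"],2),"tcp",s["position"].round(1),"yaw",y.round(4),"tilt",R[:2,2].round(3),"F",s["contact_force"].round(1),"w",round(s["grip_width"],1))
    print("shift cm",(R.T@(np.array(p)-s["position"])/10).round(2),"turn",None if yaw is None else round(-((yaw-y+np.pi)%(2*np.pi)-np.pi),3))
E
python3 -m crank '8.54 4.2 -2.6 0 0;8.54 4.2 -2.6 0 0;8.54 4.2 -2.6 0 0;8.54 4.2 -2.6 0 0;8.54 4.2 -2.6 0 0;8.54 4.2 -2.6 0 0;8.54 4.2 -2.6 0 0;8.54 4.2 -2.6 0 0;8.54 0 0 0 0;8.54 0 0 0 0'
python3 - <<'E'
from h import *;from bench import arm;import pickle
rel([485,-230.5,230],1.193)
f=arm.grab_frame("wrist");pickle.dump(f,open('w1.pkl','wb'));cv2.imwrite('pics/w1.png',f["frame"][:,:,::-1]);print(f["K"].round(1).tolist(),f["T"].round(3).tolist())
E
```

```text
t: 1.35
position: [481.9, -232.7, 231.0]
eef_rot: [0.0, 0.975, 0.22, -0.001]
contact_force: [0.2, -0.4, 0.7]
grip_width: 85.2
grip_force: 0.0
t 1.35 tcp [ 481.9 -232.7  231. ] yaw 0.4438 tilt [-0.001 -0.   ] F [ 0.2 -0.4  0.7] w 85.2
shift cm [ 0.37 -0.07  0.1 ] turn -0.749
[[412.0, 0.0, 319.8], [0.0, 412.0, 237.6], [0.0, 0.0, 1.0]] [[0.429, -0.868, -0.252, 546.328], [-0.903, -0.412, -0.119, -203.293], [-0.001, 0.278, -0.961, 373.715], [0.0, 0.0, 0.0, 1.0]]
```

View pics/w1.png

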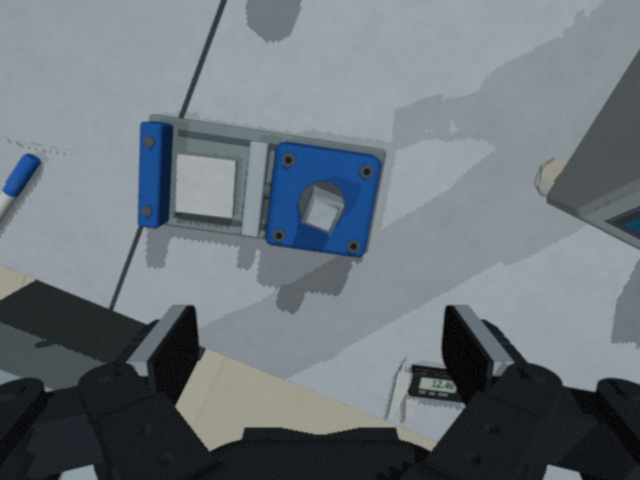

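The wrist view shows the housing at about (323,200), the spindle top at about (322,212) and the fixed stop at (153,175). Nothing blocks the view of them. I'll measure from this, then move on to the handle.

```bash
python3 - <<'E'
import pickle
from h import *
f=pickle.load(open('w1.pkl','rb'));P=cloud(f);Z=P[...,2];im=f["frame"].astype(int)
reg=(abs(P[...,0]-470)<100)&(abs(P[...,1]+180)<150)&(np.mgrid[:480,:640][0]<290)
for lo,hi in((87,95),(78,95),(44,50),(39,44),(28,38),(18,27)):
    for c,a,m in blobs(reg&(Z>lo)&(Z<hi),60):
        r=cv2.minAreaRect(np.float32(P[m][:,:2]));print(lo,hi,c.round(1),a,np.median(P[m],0).round(1),np.round(r[0],1),np.round(r[1],1),round(r[2],1))
# screw heads on housing (z 49) by darkness inside the blue
R,G,B=im[...,0],im[...,1],im[...,2]
for c,a,m in blobs(reg&(R<75)&(abs(R-B)<25)&(Z>42)&(Z<55),15): print('screw',c.round(1),a,ray(f,c,49).round(1))
E
python3 -m crank '8.54 3.7 -4.1 0 -0.15;8.54 4.3 -3.5 0 -0.15;8.54 4.7 -2.8 0 -0.15;8.54 5.0 -2.1 0 -0.15;8.54 5.4 -1.3 0 -0.15;8.54 5.4 -0.5 0 0;8.54 5.4 -0.5 0 0;8.54 5.0 0 0 0;8.54 0 0 0 0;8.54 0 0 0 0'
python3 - <<'E'
from h import *
rel([515,221,230],1.193)
E
```

```text
87 95 [321.4 214.5] 704 [ 487.6 -232.1   89.1] [ 487.6 -232.2] [20.  19.7] 2.5
78 95 [321.4 212.4] 1114 [ 488.8 -231.6   88.4] [ 487.2 -232.4] [24.2 24.1] 2.0
44 50 [147.9 141.5] 81 [473.  -89.7  44.8] [473.2 -89.7] [8.2 8.3] 16.0
44 50 [321.1 199.3] 8139 [ 492.3 -230.    46.1] [ 487.3 -232.1] [83.2 83.6] 16.9
44 50 [145.6 211.3] 76 [ 419.3 -105.8   45. ] [ 419.4 -105.8] [8.1 8.1] 87.6
39 44 [149.3 174.1] 2176 [448.5 -97.9  42. ] [446.3 -97.9] [85.9 18.5] 17.3
39 44 [327.  151.3] 345 [ 526.6 -217.7   42.4] [ 523.1 -221.1] [13.7 85.9] 19.4
39 44 [269.4 201.2] 139 [ 469.6 -194.    42.4] [ 468.8 -194.8] [68.3  3.6] 17.0
39 44 [373.1 201.6] 94 [ 506.4 -270.2   42.5] [ 504.3 -270.2] [51.5  3.7] 17.0
28 38 [163.1 172.5] 438 [ 452.3 -104.8   33.1] [ 449.2 -105.8] [84.9  3.8] 18.4
28 38 [254.6 188.1] 1870 [ 473.2 -178.1   34.5] [ 471.4 -180.3] [79.9 21.3] 17.6
18 27 [167.6 171.2] 371 [ 452.  -105.1   22.5] [ 449.1 -105.7] [84.9  3.6] 18.4
18 27 [204.6 185.3] 3407 [ 454.1 -137.6   22.2] [ 453.1 -137.4] [50.  50.4] 18.6
screw [148.5 141.8] 74 [[474.  -91.6  49. ]]
screw [288.2 159.3] 112 [[ 508. -194.   49.]]
screw [366.2 171.2] 113 [[ 525.8 -253.    49. ]]
screw [317.5 192.2] 382 [[ 494.5 -225.7   49. ]]
screw [146.3 211. ] 65 [[ 421.4 -107.6   49. ]]
screw [340.7 214.3] 18 [[ 486.2 -250.2   49. ]]
screw [278.7 234.9] 99 [[ 448.9 -212.    49. ]]
screw [352.8 245.3] 96 [[ 467.  -270.8   49. ]]
t: 2.65
position: [609.9, 179.4, 230.7]
eef_rot: [0.001, 0.828, 0.561, -0.001]
contact_force: [0.4, -0.6, 0.2]
grip_width: 85.2
grip_force: 0.0
t 2.65 tcp [609.9 179.4 230.7] yaw 1.1913 tilt [-0.001 -0.002] F [ 0.4 -0.6  0.2] w 85.2
shift cm [  0.35 -10.35   0.07] turn -0.002
```

The wrist camera puts the spindle axis at (487.3, -232.3) with its flats at a yaw of about 0.04. The top-camera figure is within 1 mm of that. Next I move over the handle.

```bash
python3 -m crank '8.54 0.2 -5 0 0;8.54 0.2 -5 0 0;8.54 0 0 0 0;8.54 0 0 0 0'
python3 - <<'E'
from h import *;from bench import arm
rel([515,221,230],1.193)
f=arm.grab_frame("wrist");P=cloud(f);Z=P[...,2];im=f["frame"].astype(int)
v=np.mgrid[:480,:640][0]
reg=(abs(P[...,0]-515)<110)&(abs(P[...,1]-221)<110)&(v<320)
R,G,B=im[...,0],im[...,1],im[...,2]
for c,a,m in blobs(reg&(R>120)&(G<70)&(B<70),30): print(' red',c.round(1),a,ray(f,c,17).round(1))
for lo,hi in((30,40),(10,40)):
  for c,a,m in blobs(reg&(Z>lo)&(Z<hi),60):
    r=cv2.minAreaRect(np.float32(P[m][:,:2]));print(lo,hi,c.round(1),a,np.median(P[m],0).round(1),np.round(r[0],1),np.round(r[1],1),round(r[2],1))
cv2.imwrite('pics/w2.png',f["frame"][:,:,::-1])
E
```

```text
t: 3.15
position: [519.4, 220.0, 231.6]
eef_rot: [0.001, 0.828, 0.561, 0.0]
contact_force: [0.7, 0.1, 0.0]
grip_width: 85.4
grip_force: 0.0
t 3.15 tcp [519.4 220.  231.6] yaw 1.1905 tilt [ 0.001 -0.002] F [0.7 0.1 0. ] w 85.4
shift cm [-0.07 -0.45  0.16] turn -0.003
 red [313.6 109.3] 667 [[544.5 293.3  17. ]]
 red [315.1 288.7] 496 [[485.6 144.1  17. ]]
30 40 [309.8 111.9] 297 [541.  292.1  31.1] [540.8 292.2] [16.1 16.4] 37.3
30 40 [310.9 207.7] 1750 [512.7 220.6  34. ] [512.3 219.5] [44.6 44.1] 68.4
30 40 [312.  292.2] 196 [484.2 147.7  31.1] [484.2 147.5] [15.6 15.8] 27.4
10 40 [310.9 196.7] 5688 [518.  230.3  27.5] [512.8 220.4] [182.9  43.9] 67.5
```

View pics/w2.png

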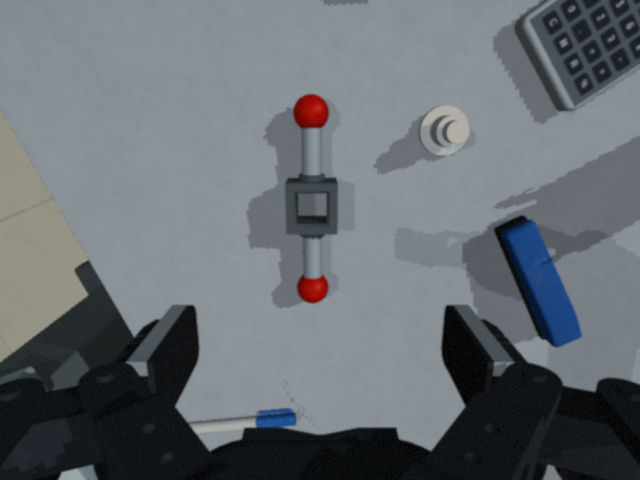

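The handle lies free at pixel (312,207), with its balls at (312,110) and (313,289). The hub is at (512.3, 219.7) with a yaw of 1.194, its top at 34 mm and its width 44 mm, as given. I'll grasp it across the plain hub sides.

```bash
python3 - <<'E'
from h import *
rel([512.3,219.7,3],1.194)
E
python3 -m crank '8.54 0 -0.35 4.5 0;8.54 -0.3 -0.35 4.5 -0.003;8.54 0 0 4.5 0;8.54 0 0 4.5 0;8.54 0 0 2.9 0;8.54 0 0 0 0;8.54 0 0 0 0'
python3 - <<'E'
from h import *
rel([512.3,219.7,3],1.194)
E
```

```text
t 3.2 tcp [519.9 220.1 231.4] yaw 1.1898 tilt [ 0.001 -0.001] F [ 0.1  0.5 -1. ] w 85.1
shift cm [-0.3  -0.73 22.84] turn -0.004
t: 4.08
position: [512.1, 221.8, 23.1]
eef_rot: [0.0, 0.827, 0.563, 0.001]
contact_force: [0.7, 0.0, -0.6]
grip_width: 85.4
grip_force: 0.0
t 4.08 tcp [512.1 221.8  23.1] yaw 1.1952 tilt [0.002 0.   ] F [ 0.7  0.  -0.6] w 85.4
shift cm [-0.19  0.1   2.01] turn 0.001
```

```bash
python3 -m crank '8.54 -0.2 0.1 2.0 0;8.54 0 0 0 0;4 0 0 0 0;4 0 0 0 0;4 0 0 0 0;4 0 0 0 0;4 0 0 0 0;4 0 0 0 0' 70
python3 - <<'E'
from h import *
rel([512.3,219.7,3],1.194)
E
```

```text
t: 5.08
position: [511.6, 220.4, 3.4]
eef_rot: [0.0, 0.826, 0.563, 0.001]
contact_force: [-0.1, -1.0, 6.1]
grip_width: 43.0
grip_force: 72.5
t 5.08 tcp [511.6 220.4   3.4] yaw 1.1967 tilt [0.002 0.001] F [-0.1 -1.   6.1] w 43.0
shift cm [-0.04  0.09  0.04] turn 0.003
```

Gripped: 43 mm opening at 72 N, centred. I'll lift, turn it to the spindle's flats and carry it over.

```bash
python3 -m crank '4 0 0 -2 0;4 0 0 -4 0;4 0 0 -4 -0.14;4 0 0 -4 -0.14;4 0 0 0 -0.135;4 0 0 0 0'
python3 - <<'E'
from h import *
rel([487.3,-232.3,140],1.611)
E
```

```text
t: 5.82
position: [510.4, 219.4, 142.3]
eef_rot: [-0.0, 0.693, 0.721, -0.0]
contact_force: [-0.3, -0.1, -4.9]
grip_width: 43.0
grip_force: 72.4
t 5.83 tcp [510.4 219.4 142.3] yaw 1.6101 tilt [-0.001 -0.   ] F [-0.3 -0.1 -4.9] w 43.0
shift cm [-45.04  -4.08   0.26] turn -0.001
```

```bash
python3 -m crank '4 -5 -0.45 0 0;4 -5 -0.45 0 0;4 -5 -0.45 0 0;4 -5 -0.45 0 0;4 -5 -0.45 0 0;4 -5 -0.45 0 0;4 -5 -0.45 0 0;4 -5 -0.45 0 0;4 -5 -0.45 0 0;4 0 0 0 0'
python3 - <<'E'
from h import *
from bench import arm
import pickle
rel([487.3,-232.3,140],1.611)
f=arm.grab_frame("wrist");g=arm.grab_frame("side");pickle.dump((f,g),open('w3.pkl','wb'))
o=np.zeros((480,800,3),np.uint8);o[:,:500]=f["frame"][:,70:570];o[:200,500:]=cv2.resize(g["frame"][120:260,280:490],(300,200));cv2.imwrite('pics/w3.png',o[:,:,::-1])
E
```

```text
t: 7.08
position: [486.1, -237.5, 140.8]
eef_rot: [-0.0, 0.697, 0.717, -0.003]
contact_force: [0.4, 1.8, -4.4]
grip_width: 43.0
grip_force: 72.3
t 7.08 tcp [ 486.1 -237.5  140.8] yaw 1.5992 tilt [-0.004 -0.003] F [ 0.4  1.8 -4.4] w 43.0
shift cm [0.52 0.13 0.08] turn -0.012
```

View pics/w3.png

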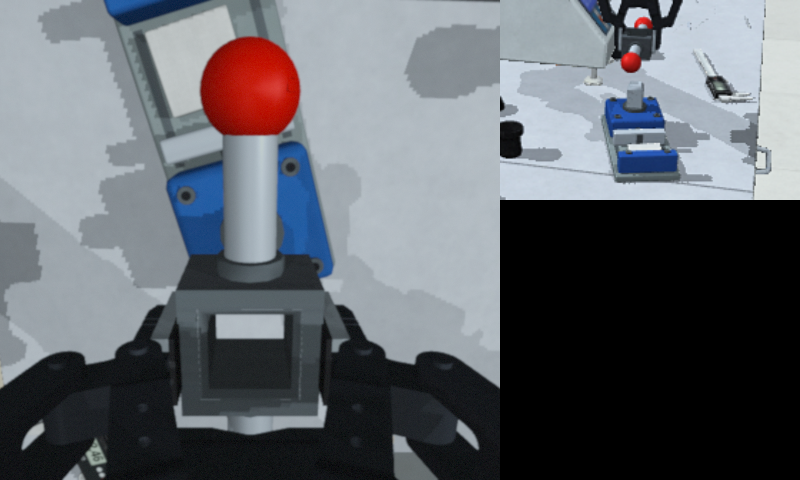

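The handle is square in the fingers, with the bore at about crop (250,350) and the spindle still hidden below. I'll check the hub's offset in the hand from the wrist depth before lowering.

```bash
python3 - <<'E'
import pickle
from h import *
f,g=pickle.load(open('w3.pkl','rb'));P=cloud(f);Z=P[...,2]
im=f["frame"].astype(int)
m=(im[...,0]>120)&(im[...,1]<60)&(im[...,2]<60)
c=max(blobs(m),key=lambda b:b[1]);print('ball',c[0],c[1],ray(f,c[0],140.8-3+17).round(1),'ztop',Z[c[2]].max())
v,u=np.mgrid[:480,:640]
hub=(abs(P[...,0]-486)<19)&(abs(P[...,1]+237)<40)&(Z>100)&(v<425)&(u>230)&(u<410)
h,e=np.histogram(Z[hub],20);print(h,e.round())
zt=np.median(Z[hub&(Z>160)]);t=hub&(abs(Z-zt)<2);r=cv2.minAreaRect(np.float32(P[t][:,:2]));print(zt,t.sum(),np.round(r[0],1),np.round(r[1],1),r[2])
b=P[t];print('y range of top rim',np.percentile(b[:,1],[1,99]).round(1),'x',np.percentile(b[:,0],[1,99]).round(1))
rel([487.3,-232.3,140],1.611)
E
```

```text
ball [321.68606678  86.60077779] 7457 [[ 485.2 -158.8  154.8]] ztop 283.3904714724215
[ 387  596  691  775 1115 2531 3442 2654 8019    0    0    0    0    0
    0    0  110  279  379  378] [136. 140. 145. 149. 153. 158. 162. 166. 170. 175. 179. 183. 188. 192.
 196. 201. 205. 209. 213. 218. 222.]
170.75610813949106 9563 [ 486.  -238.2] [38.1 46.3] 0.2125452160835266
y range of top rim [-259.9 -215.8] x [467.3 504.8]
t 7.17 tcp [ 487.9 -231.3  141.4] yaw 1.6084 tilt [-0.002  0.001] F [-0.3  0.6 -5.1] w 43.1
shift cm [-0.1  -0.06  0.14] turn -0.003
```

The hub sits within 0.5 mm of the TCP. I'll correct the position and lower it to just above the spindle.

```bash
python3 -m crank '4 -0.1 -0.06 2.3 0;4 0 0 2.2 0;4 0 0 0 0;4 0 0 0 0'
python3 - <<'E'
from h import *
rel([487.3,-232.2,55.4],1.611)
E
```

```text
t: 7.68
position: [488.9, -231.0, 97.8]
eef_rot: [0.0, 0.692, 0.722, 0.0]
contact_force: [-0.4, -0.4, -3.1]
grip_width: 43.0
grip_force: 72.1
t 7.67 tcp [ 488.9 -231.    97.8] yaw 1.6132 tilt [0.001 0.   ] F [-0.4 -0.4 -3.1] w 43.0
shift cm [-0.11 -0.17  4.24] turn 0.002
```

```bash
python3 -m crank '4 -0.1 -0.15 0 0;4 0 0 0 0;4 0 0 1 0;4 0 0 0.7 0;4 0 0 0 0'
python3 - <<'E'
from h import *
rel([487.3,-232.2,55.4],1.611)
E
```

```text
t: 8.3
position: [486.1, -233.1, 79.4]
eef_rot: [-0.001, 0.692, 0.722, -0.0]
contact_force: [-0.3, 0.3, -4.1]
grip_width: 42.8
grip_force: 72.5
t 8.3 tcp [ 486.1 -233.1   79.4] yaw 1.6119 tilt [-0.002  0.   ] F [-0.3  0.3 -4.1] w 42.8
shift cm [0.09 0.13 2.4 ] turn 0.001
```

The taper is passed with no side force, so I'll keep lowering.

```bash
python3 -m crank '4 0.05 0.07 0.8 0;4 0 0 0.8 0;4 0 0 0.6 0;4 0 0 0 0;4 0 0 0 0'
python3 - <<'E'
from h import *
rel([487.3,-232.2,55.4],1.611)
E
```

```text
t: 8.93
position: [487.7, -232.8, 58.4]
eef_rot: [0.0, 0.692, 0.721, 0.0]
contact_force: [-0.5, 0.9, -4.1]
grip_width: 42.9
grip_force: 72.4
t 8.93 tcp [ 487.7 -232.8   58.4] yaw 1.6119 tilt [ 0. -0.] F [-0.5  0.9 -4.1] w 42.9
shift cm [ 0.06 -0.03  0.3 ] turn 0.001
```

```bash
python3 -m crank '4 0 0 0.35 0;4 0 0 0 0;5.5 0 0 0 0;5.5 0 0 0 0;7 0 0 0 0;7 0 0 0 0;7 0 0 0 0'
python3 - <<'E'
from h import *
rel([487.3,-232.2,55.4],1.611)
E
```

```text
t: 9.8
position: [487.5, -232.7, 54.8]
eef_rot: [0.0, 0.692, 0.721, 0.0]
contact_force: [0.7, 0.5, 1.1]
grip_width: 69.7
grip_force: 0.0
t 9.8 tcp [ 487.5 -232.7   54.8] yaw 1.6119 tilt [ 0. -0.] F [0.7 0.5 1.1] w 69.7
shift cm [ 0.05 -0.02 -0.06] turn 0.001
```

Released. I'll back straight up and check the seating.

```bash
python3 -m crank '7 0 0 -3 0;7 0 0 -5 0;7 0 0 -5 0;7 0 0 -2 0;7 0 0 0 0;7 0 0 0 0'
cat > look.py <<'E'
from h import *
from bench import arm
f=arm.grab_frame("wrist");P=cloud(f);Z=P[...,2];im=f["frame"].astype(int)
near=np.hypot(P[...,0]-487,P[...,1]+232)<105
R,G,B=im[...,0],im[...,1],im[...,2]
for c,a,m in blobs((R>120)&(G<70)&(B<70)&near,30):
    p=ray(f,c,69)[0];print('ball',c.round(1),a,p.round(1),'yaw',np.arctan2(p[1]+232.3,p[0]-487.3).round(3),'r',np.hypot(p[1]+232.3,p[0]-487.3).round(1),'ztop',np.percentile(Z[m],98).round(1))
for n,lo,hi in(('spindle/hub top',82,95),('jaw',30,38),('block',18,27)):
    k=near if lo>60 else (abs(P[...,0]-465)<60)&(P[...,1]>-200)&(P[...,1]<-100)
    for c,a,m in blobs(k&(Z>lo)&(Z<hi),150):
        r=cv2.minAreaRect(np.float32(P[m][:,:2]));print(n,c.round(1),a,'z',np.median(Z[m]).round(1),np.round(r[0],1),np.round(r[1],1),round(r[2],1))
E
python3 - <<'E'
import look,cv2
g=look.arm.grab_frame("side")["frame"]
cv2.imwrite('pics/s4.png',cv2.hconcat([cv2.resize(look.f["frame"],(480,360)),cv2.resize(g[130:270,310:430],(309,360))])[:,:,::-1])
E
```

```text
t: 10.55
position: [486.7, -232.7, 203.8]
eef_rot: [-0.001, 0.692, 0.721, -0.001]
contact_force: [0.0, 0.2, 0.0]
grip_width: 70.0
grip_force: 0.0
ball [325.7 104.8] 1286 [ 487.6 -154.3   69. ] yaw 1.567 r 78.0 ztop 84.6
ball [324.4 329.9] 804 [ 493.8 -314.8   69. ] yaw -1.492 r 82.8 ztop 84.6
spindle/hub top [321.8 105.7] 489 z 83.1 [ 484.9 -155.3] [16.5 16.9] 61.9
spindle/hub top [320.9 228.8] 4153 z 86.2 [ 488.2 -233.5] [44.  44.3] 2.1
spindle/hub top [321.1 334.3] 302 z 82.9 [ 491.  -311.2] [16.7 15.6] 53.5
jaw [258.5  34.9] 233 z 34.1 [ 438.9 -109.2] [63.7  0.9] 16.6
jaw [344.3 128.5] 353 z 34.5 [ 501.2 -168.6] [15.3 14.9] 16.9
jaw [280.8 145.1] 1393 z 34.4 [ 455.7 -185.6] [47.9 22.1] 16.8
block [260.4  38.1] 236 z 22.7 [ 438.6 -109.4] [63.4  1.4] 16.3
block [276.2  78.7] 4425 z 22.2 [ 452.7 -137.6] [50.  50.2] 18.7
```

View pics/s4.png

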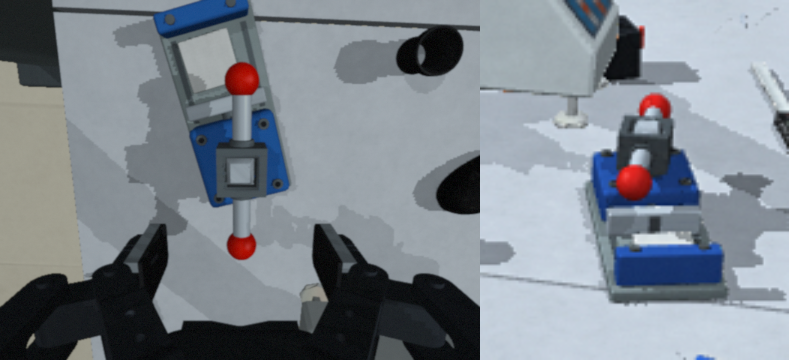

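Seated. The hub top is at 86.2 mm (52 + 34), centred and at a yaw of 1.61, and the jaw is still open. Next I shut the fingers and go down beside the +y arm on its counter-clockwise side.

```bash
python3 -m crank '0 2.5 -2.2 0 0;0 2.5 -2.2 0 0;0 0 0 0 0;0 0 0 0 0;0 0 0 0 0;0 0 0 4 0;0 0 0 4 0;0 0 0 4 0;0 0 0 2.6 0;0 0 0 0 0' 30
python3 - <<'E'
from h import *
from bench import arm
rel([487.3+50*np.cos(1.61)-26*np.sin(1.61),-232.3+50*np.sin(1.61)+26*np.cos(1.61),57],1.61)
print(arm.read_state()["joints"].round(2))
E
```

```text
t: 11.9
position: [440.9, -184.6, 57.2]
eef_rot: [-0.001, 0.692, 0.722, -0.001]
contact_force: [-0.2, -0.1, 0.6]
grip_width: 0.1
grip_force: 0.0
t 11.9 tcp [ 440.9 -184.6   57.2] yaw 1.6122 tilt [-0.003  0.   ] F [-0.2 -0.1  0.6] w 0.1
shift cm [0.04 1.85 0.01] turn 0.002
[ 0.47  0.83 -0.28  2.12  0.78  0.29 -0.44]
```

```bash
python3 -m crank '0 0 0.9 0 0;0 0 0.9 0 0;0 0.2 0.5 0 0.1;0 0.2 0.5 0 0.1;0 0.2 0.5 0 0.1;0 0 0 0 0'
python3 - <<'E'
from h import *
rel([440.9,-184.6,57.2],1.31)
import look
E
```

```text
t: 12.65
position: [474.7, -178.6, 59.5]
eef_rot: [-0.0, 0.792, 0.61, -0.0]
contact_force: [-2.2, 1.2, 2.9]
grip_width: 0.1
grip_force: 1.8
t 12.65 tcp [ 474.7 -178.6   59.5] yaw 1.3128 tilt [-0. -0.] F [-2.2  1.2  2.9] w 0.1
shift cm [-1.45 -3.11  0.23] turn 0.003
ball [382.1 246.2] 5289 [ 503.2 -156.8   69. ] yaw 1.363 r 77.1 ztop 84.2
spindle/hub top [383.  257.2] 1624 z 83.0 [ 501.6 -155.8] [15.7 16.4] 26.3
spindle/hub top [319.3 324.4] 1382 z 87.6 [ 477.6 -170.5] [ 5.8 27.2] 75.8
spindle/hub top [448.  416.6] 205 z 85.6 [ 510.7 -215.8] [4.4 7.3] 33.4
jaw [191.8 146.8] 325 z 34.2 [ 439.9 -109. ] [62.1  0.4] 17.0
jaw [284.3 292.5] 3743 z 34.5 [ 459.6 -179.6] [57.8 16.2] 16.3
block [199.3 145.4] 308 z 22.7 [ 439.9 -109. ] [62.   0.3] 17.0
block [247.5 199.5] 12379 z 22.2 [ 452.9 -137.8] [50.4 50.2] 18.7
block [282.3 270.7] 600 z 22.6 [ 457.8 -172.8] [58.1  1.3] 17.4
```

The arm follows at about 2.5 N: its yaw is 1.36, with contact at a radius of about 50 mm. I'll continue round.

```bash
python3 -m crank '0 0.2 0.5 0.05 0.08;0 0.2 0.5 0.05 0.1;0 0.2 0.5 0.05 0.1;0 0.2 0.5 0.05 0.1;0 0.2 0.5 0 0.1;0 0.2 0.5 0 0.1;0 0.2 0.5 0 0.1;0 0.2 0.5 0 0.1;0 0.2 0.5 0 0.1;0 0 0 0 0'
cat > st.py <<'E'
from h import *
from bench import arm
rel([487.3,-232.3,57]);s=arm.read_state();p=s["position"][:2]-[487.3,-232.3];F=s["contact_force"]
r=np.hypot(*p);a=np.arctan2(p[1],p[0]);phi=a-np.arcsin(23.5/r)
print("r",r.round(1),"arm yaw est",phi.round(3),"spindle~",round(1.866-phi,3),"radial",np.sqrt(r*r-23.5**2).round(1),"push N",round(-(F[0]*np.sin(phi)-F[1]*np.cos(phi)),1))
E
python3 st.py
```

```text
t: 13.95
position: [520.6, -190.2, 57.1]
eef_rot: [-0.0, 0.976, 0.216, 0.001]
contact_force: [-1.0, 2.8, 2.7]
grip_width: 0.3
grip_force: 1.5
t 13.95 tcp [ 520.6 -190.2   57.1] yaw 0.4345 tilt [0.001 0.001] F [-1.   2.8  2.7] w 0.3
shift cm [-4.8   2.42  0.01] turn None
r 53.7 arm yaw est 0.448 spindle~ 1.418 radial 48.3 push N 2.9
```

```bash
python3 -m crank '0 0.22 0.5 0 0.1;0 0.22 0.5 0 0.1;0 0.22 0.5 0 0.1;0 0.22 0.5 0 0.1;0 0.12 0.25 0 0.05;0 0 0 0 0'; python3 st.py
```

```text
t: 14.7
position: [535.7, -209.6, 57.0]
eef_rot: [-0.0, 1.0, -0.008, 0.0]
contact_force: [-0.3, 2.5, 2.9]
grip_width: -0.2
grip_force: 1.8
t 14.7 tcp [ 535.7 -209.6   57. ] yaw -0.016 tilt [0.001 0.   ] F [-0.3  2.5  2.9] w -0.2
shift cm [-4.8   2.35 -0.01] turn None
r 53.5 arm yaw est -0.016 spindle~ 1.882 radial 48.0 push N 2.5
```

Still just the free resistance, so I'll take smaller steps now.

```bash
python3 -m crank '0 0.1 0.2 0 0.04;0 0.1 0.2 0 0.04;0 0.05 0.1 0 0.02;0 0 0 0 0'; python3 st.py; python3 -m crank '0 0.05 0.1 0 0.02;0 0.05 0.1 0 0.02;0 0 0 0 0'; python3 st.py
```

```text
t: 15.2
position: [537.9, -215.4, 56.9]
eef_rot: [0.0, 0.998, -0.059, 0.0]
contact_force: [-1.0, 3.9, 3.1]
grip_width: 0.1
grip_force: 1.8
t 15.2 tcp [ 537.9 -215.4   56.9] yaw -0.1183 tilt [ 0.001 -0.001] F [-1.   3.9  3.1] w 0.1
shift cm [-4.82  2.28 -0.02] turn None
r 53.3 arm yaw est -0.133 spindle~ 1.999 radial 47.9 push N 3.7
t: 15.58
position: [538.5, -217.4, 56.9]
eef_rot: [0.0, 0.997, -0.079, 0.0]
contact_force: [-0.1, 4.0, 3.0]
grip_width: -0.0
grip_force: 1.9
t 15.57 tcp [ 538.5 -217.4   56.9] yaw -0.1586 tilt [ 0. -0.] F [-0.1  4.   3. ] w -0.0
shift cm [-4.82  2.28 -0.02] turn None
r 53.3 arm yaw est -0.173 spindle~ 2.039 radial 47.8 push N 3.9
```

```bash
python3 -m crank '0 0.05 0.1 0 0.02;0 0.05 0.1 0 0.02;0 0 0 0 0'; python3 st.py;  python3 -m crank '0 0.03 0.1 0 0.02;0 0 0 0 0'; python3 st.py; python3 -m crank '0 0.03 0.1 0 0.02;0 0 0 0 0'; python3 st.py
```

```text
t: 15.95
position: [539.0, -219.6, 56.9]
eef_rot: [0.0, 0.995, -0.099, 0.0]
contact_force: [0.3, 4.2, 2.9]
grip_width: -0.1
grip_force: 1.9
t 15.95 tcp [ 539.  -219.6   56.9] yaw -0.1987 tilt [ 0. -0.] F [0.3 4.2 2.9] w -0.1
shift cm [-4.82  2.27 -0.02] turn None
r 53.3 arm yaw est -0.216 spindle~ 2.082 radial 47.8 push N 4.2
t: 16.2
position: [539.2, -220.6, 56.8]
eef_rot: [0.0, 0.994, -0.109, 0.0]
contact_force: [0.9, 4.3, 2.9]
grip_width: 0.4
grip_force: 2.0
t 16.2 tcp [ 539.2 -220.6   56.8] yaw -0.2185 tilt [ 0. -0.] F [0.9 4.3 2.9] w 0.4
shift cm [-4.81  2.27 -0.02] turn None
r 53.2 arm yaw est -0.235 spindle~ 2.101 radial 47.8 push N 4.4
t: 16.45
position: [539.5, -221.6, 56.9]
eef_rot: [0.0, 0.993, -0.119, 0.0]
contact_force: [1.7, 3.9, 1.7]
grip_width: 0.0
grip_force: 2.0
t 16.45 tcp [ 539.5 -221.6   56.9] yaw -0.2385 tilt [ 0.001 -0.   ] F [1.7 3.9 1.7] w 0.0
shift cm [-4.82  2.28 -0.02] turn None
r 53.3 arm yaw est -0.254 spindle~ 2.12 radial 47.8 push N 4.2
```

```bash
for i in 1; do python3 -m crank '0 0.03 0.1 0 0.02;0 0.03 0.1 0 0.02;0 0 0 0 0'; python3 st.py; done; python3 look.py
```

```text
t: 16.82
position: [539.8, -223.5, 56.9]
eef_rot: [0.0, 0.99, -0.139, 0.001]
contact_force: [2.9, 4.0, 2.4]
grip_width: 0.3
grip_force: 2.3
t 16.82 tcp [ 539.8 -223.5   56.9] yaw -0.2786 tilt [ 0.001 -0.   ] F [2.9 4.  2.4] w 0.3
shift cm [-4.81  2.28 -0.01] turn None
r 53.2 arm yaw est -0.292 spindle~ 2.158 radial 47.7 push N 4.6
ball [384.5 241.9] 4990 [ 564.5 -253.5   69. ] yaw -0.267 r 80.0 ztop 84.3
spindle/hub top [390.1 260.3] 1744 z 83.1 [ 562.9 -252.5] [15.8 16.1] 57.5
spindle/hub top [319.5 339.2] 1884 z 90.6 [ 543.7 -227.3] [23.4 22.5] 19.1
jaw [259.4 348.7] 161 z 33.5 [ 518.9 -189.2] [ 1.4 16.5] 21.0
block [263.2 336.4] 200 z 22.8 [ 518.8 -189. ] [ 1.7 17.6] 22.0
```

```bash
cat > blk.py <<'E'
from h import *
from bench import arm
C=np.array([487.3,-232.3]);ey=np.array([-np.sin(.297),np.cos(.297)])
for n in("top","side"):
    f=arm.grab_frame(n);P=cloud(f);Z=P[...,2];y=(P[...,:2]-C)@ey;x=(P[...,:2]-C)@np.array([ey[1],-ey[0]])
    for nm,lo,hi in(("stop",40,44),("jaw",32,36.5),("block",20,24.5)):
        m=(Z>lo)&(Z<hi)&(abs(x)<22)&(y>48)&(y<155)
        if m.sum()>20: print(n,nm,m.sum(),np.percentile(y[m],[3,50,97]).round(1))
E
python3 blk.py; python3 -m crank '0 0.03 0.1 0 0.02;0 0.03 0.1 0 0.02;0 0 0 0 0'; python3 st.py
```

```text
top stop 156 [132.4 140.5 148.8]
top jaw 162 [ 52.9  73.7 149.3]
top block 387 [ 82.7 105.8 128.4]
side stop 93 [135.5 143.9 153. ]
side jaw 125 [ 58.4  82.  151.7]
side block 113 [ 79.9  92.8 153.5]
t: 17.35
position: [540.2, -224.2, 56.9]
eef_rot: [-0.001, 0.987, -0.158, 0.001]
contact_force: [3.7, 6.1, 1.6]
grip_width: -0.2
grip_force: 3.6
t 17.35 tcp [ 540.2 -224.2   56.9] yaw -0.3173 tilt [0.001 0.001] F [3.7 6.1 1.6] w -0.2
shift cm [-4.77  2.41 -0.02] turn None
r 53.5 arm yaw est -0.304 spindle~ 2.17 radial 48.0 push N 6.9
```

Resistance is rising and the block is close to the stop. I'll press on without turning the tool, up to about 14 N.

```bash
python3 -m crank '0 0 0.1 0 0;0 0 0 0 0'|grep -A0 force; python3 st.py|tail -1;python3 -m crank '0 0 0.1 0 0;0 0 0 0 0'>/dev/null; python3 st.py|tail -1; python3 -m crank '0 0 0.1 0 0;0 0 0 0 0'>/dev/null; python3 st.py|tail -1
```

```text
contact_force: [4.0, 7.9, 1.9]
--
grip_force: 4.2
r 53.4 arm yaw est -0.31 spindle~ 2.176 radial 47.9 push N 8.7
r 53.3 arm yaw est -0.314 spindle~ 2.18 radial 47.9 push N 10.0
r 53.3 arm yaw est -0.32 spindle~ 2.186 radial 47.8 push N 11.1
```

```bash
python3 -m crank '0 0 0.1 0 0;0 0 0 0 0'>/dev/null; python3 st.py|tail -1;python3 -m crank '0 0 0.1 0 0;0 0 0 0 0'>/dev/null; python3 st.py|tail -1; python3 -m crank '0 0 0.1 0 0;0 0 0 0 0'>/dev/null; python3 st.py|tail -1;python3 -m crank '0 0 0.1 0 0;0 0 0 0 0'>/dev/null; python3 st.py|tail -1
```

```text
r 53.2 arm yaw est -0.325 spindle~ 2.191 radial 47.7 push N 11.8
r 53.1 arm yaw est -0.33 spindle~ 2.196 radial 47.6 push N 12.5
r 53.0 arm yaw est -0.335 spindle~ 2.201 radial 47.5 push N 14.6
r 53.0 arm yaw est -0.339 spindle~ 2.205 radial 47.5 push N 17.4
```

17.4 N at about 48 mm is about 14 N at 60 mm, inside the firm band. I'll back off along the approach side, lift and check.

```bash
python3 -m crank '0 0 -0.7 0 0;0 0 -1.2 0 0;0 0 -1.2 0 0;0 0 0 -4 0;0 0 0 -5 0;0 0 0 -5 0;0 -3 -3 0 0;0 -3 -3 0 0;0 0 0 0 0;0 0 0 0 0'; python3 look.py; python3 blk.py
python3 - <<'E'
from bench import arm;import cv2
a=arm.grab_frame("wrist")["frame"];t=arm.grab_frame("top")["frame"];s=arm.grab_frame("side")["frame"]
cv2.imwrite('pics/end.png',cv2.hconcat([cv2.resize(a,(400,300)),cv2.resize(s[130:270,300:440],(300,300))])[:,:,::-1])
E
```

```text
t: 20.35
position: [508.6, -128.0, 196.9]
eef_rot: [0.001, 0.987, -0.159, 0.0]
contact_force: [-0.1, -0.3, 0.4]
grip_width: 0.1
grip_force: 0.0
ball [485.6  79.2] 1263 [ 566.3 -255.1   69. ] yaw -0.281 r 82.2 ztop 84.6
ball [474.3 317. ] 948 [ 410.  -213.8   69. ] yaw 2.907 r 79.4 ztop 84.4
spindle/hub top [490.8  84.5] 529 z 83.1 [ 562.7 -251.7] [15.8 16.8] 24.4
spindle/hub top [485.9 214. ] 4699 z 86.1 [ 487.2 -232.4] [45.  44.6] 75.0
spindle/hub top [478.7 323.8] 327 z 83.1 [ 413.  -212.2] [15.8 15.8] 21.9
jaw [379.2 249.6] 2287 z 34.3 [ 469.3 -172.4] [80.  39.5] 17.0
block [344.2 271.5] 3063 z 22.2 [ 452.  -130.5] [50.1 49.3] 16.8
top stop 149 [132.8 140.6 148.4]
top jaw 46 [ 75.3  79.9 149.4]
top block 401 [ 83.3 105.5 128.7]
side stop 94 [134.7 145.1 153.6]
side jaw 121 [ 52.7  81.6 153.1]
side block 113 [ 79.8  90.3 152.8]
```

View pics/end.png

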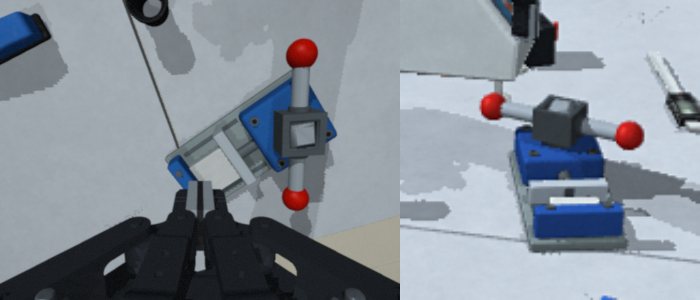

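The hub top is at 86.1 mm, so the handle is still seated, and the block measures 107.6 mm along the clamp, touching the stop. The picture agrees, with the arms now across the clamp and the jaw against the block. One more press will confirm that the clamping holds.

```bash
python3 -m crank '0 3 3 0 0;0 3 3 0 0;0 0 0 5 0;0 0 0 5 0;0 0 0 4 0;0 0 1.2 0 0;0 0 1 0 0;0 0 0 0 0'|grep position; python3 st.py|tail -1
for i in 1 2; do python3 -m crank '0 0 0.2 0 0;0 0 0 0 0' >/dev/null; python3 st.py|tail -1; python3 look.py|grep -m1 'ball'; done
```

```text
position: [540.6, -224.3, 58.6]
r 53.9 arm yaw est -0.303 spindle~ 2.169 radial 48.5 push N 0.8
r 53.8 arm yaw est -0.31 spindle~ 2.176 radial 48.4 push N 5.7
ball [381.1 241.5] 4894 [ 564.1 -254.5   69. ] yaw -0.281 r 80.0 ztop 84.5
r 53.6 arm yaw est -0.318 spindle~ 2.184 radial 48.2 push N 7.8
ball [381.1 241.6] 4888 [ 564.1 -254.9   69. ] yaw -0.286 r 80.1 ztop 84.3
```

```bash
python3 -m crank '0 0 0.3 0 0;0 0 0 0 0' >/dev/null; python3 st.py|tail -1; python3 -m crank '0 0 0.2 0 0;0 0 0 0 0' >/dev/null; python3 st.py|tail -1;  python3 -m crank '0 0 0.2 0 0;0 0 0 0 0' >/dev/null; python3 st.py|tail -1; python3 look.py|grep -m1 'ball'
```

```text
r 53.4 arm yaw est -0.336 spindle~ 2.202 radial 47.9 push N 11.6
r 53.3 arm yaw est -0.343 spindle~ 2.209 radial 47.8 push N 14.5
r 53.1 arm yaw est -0.353 spindle~ 2.219 radial 47.6 push N 16.2
ball [382.6 242.3] 4893 [ 563.5 -256.9   69. ] yaw -0.312 r 80.1 ztop 84.2
```

Contact meets firm elastic resistance straight away and springs back only to where the spindle's friction holds it, so the clamp is holding. I'll back off gently and hand in.

```bash
python3 -m crank '0 0 -0.4 0 0;0 0 -0.8 0 0;0 0 -1.2 0 0;0 0 -1 0 0;0 0 0 -5 0;0 0 0 -5 0;0 0 0 -4 0;0 -3 -3 0 0;0 -3 -3 0 0;0 0 0 0 0'|head -2; python3 look.py
python3 -c "
from bench import arm
print(arm.job_done())"
```

```text
t: 24.3
position: [507.2, -122.6, 196.8]
ball [496.1  73.7] 1271 [ 566.4 -255.6   69. ] yaw -0.286 r 82.5 ztop 84.6
ball [481.5 313.2] 954 [ 410.2 -214.1   69. ] yaw 2.91 r 79.2 ztop 84.3
spindle/hub top [501.5  79.6] 536 z 83.1 [ 562.9 -252.3] [17.5 15.2] 12.9
spindle/hub top [494.6 209.8] 4742 z 86.1 [ 487.3 -232.4] [45.1 44.6] 75.0
spindle/hub top [485.8 320.1] 332 z 83.1 [ 412.4 -212.1] [15.4 16.4] 39.8
jaw [385.6 245.7] 2301 z 34.3 [ 469.4 -172.3] [79.9 39.5] 17.0
block [349.7 269.1] 3306 z 22.2 [ 451.9 -130.7] [50.4 49.6] 17.1
the job is handed in; nothing more can be done
None
```

The handle is down on the spindle's shoulder and released, the jaw was pressed to about 14 N (at 60 mm) with the block touching the fixed stop, and I handed the job in at about 24 s; no verdict came back, and I did not re-measure the bystanders at the end.

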